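# Right the fallen bottle, then crack the stuck degassing lid and hold it ajar

## Task

Get the degassing chamber ready for loading: first stand the fallen bottle upright in its lane tray between the kerbs, without upsetting the other bottles. Then pull the chamber's stuck lid up by its handle until the tacky seal gives way, without throwing the lid open, and hold it just ajar, about 3 cm at the front edge, so that the chamber airs. Finish while still holding the lid there: do not let go or prop it, and leave everything else where it is.

Things in the scene. Friction and masses are not known exactly. Their poses are not given: they have to be found in the camera images.
- tipped_bottle: the bottle lying on a flat side across the lane, in any of its three places: white, square body 46 x 46 x 70 mm tall, round black cap 26 mm wide rising 30 mm above the body (100 mm overall), 0.11 to 0.21 kg. Origin: centre of the square body, 35 mm above the base; z points from base to cap, x and y are square to the sides. Its cap points roughly to the lane's +y
- bottle_a: an identical bottle standing upright in the lane; same origin and axes
- bottle_b: the other identical bottle standing upright in the lane; same origin and axes
- lane: fixed aluminium tray, 340 mm (its x) by 150 mm (its y); its floor is 4 mm above the table, with kerbs 6 mm thick and 10 mm high above the table all round. Origin under its centre at table height. The three bottles sit in a row along its x axis, 105 mm apart, about its centre line
- chamber: fixed aluminium degassing chamber, open-topped box 220 mm deep (its x), 200 wide (its y), 100 high, with a gauge and valve on its -y side. Origin under its centre at table height; the lid's hinge lies along its far (+x) top rim, parallel to its y; the lid's front edge is on the -x side, towards the robot
- lid (a joint): lid hinge angle, rad: 0 shut on its seal, growing as the front edge (232 mm from the hinge) rises, 23 mm per 0.1 rad; a stay stops it at 0.36. Lid 0.4 to 0.75 kg; it falls shut when let go, and seals again. The pull needed at the handle peaks at roughly 14 to 22 N within the first 3 mm, fades until the handle is about 12 mm up, and is then 3 to 10 N
- lid_handle (a point): middle of the lid's handle: a round bar 12 mm thick, 110 mm long, parallel to the chamber's y axis, on two 10 mm posts 50 mm either side. The point is on the bar's axis, 50 mm above the lid's underside (38 mm above its top) and 205 mm in front of the hinge line; free space under the bar
- lid_hinge (a point): middle of the lid's hinge line, on the chamber's far top rim at 100 mm above the table; the lid turns about the chamber's y axis here
- screwdriver: screwdriver lying between lane and chamber; not part of the job, leave alone; origin under its middle
- carton_a: small white carton 70 x 50 x 35 mm, near the robot; not part of the job, leave alone; origin under its middle
- carton_b: like carton_a, farther out; not part of the job, leave alone; origin under its middle
- glue: white glue bottle, 44 mm wide and 130 mm tall, right of the chamber; not part of the job, leave alone; origin under its middle
- tape_roll: paper tape roll, 90 mm wide and 25 mm high, lying flat; not part of the job, leave alone; origin under its middle
- wrench: wrench lying left of the lane; not part of the job, leave alone; origin under its middle
- part_cup: grey cup, 70 mm wide and 60 mm high, left of the lane; not part of the job, leave alone; origin under its middle
Things that resemble listed ones, but are neither listed nor needed, are in the scene too. Leave any orange or yellow look-alike of the tipped_bottle alone.

How it is judged:
By the outcome, as a careful person would: the job done as asked, in the order asked, and still so for the second after the job is handed in, while the arm keeps its last pose, push and grip.
It also fails if it takes over 61 s, if anything falls off the work surface, if the arm or the gripper's body presses on something with over 40 N, if the wrist force passes 120 N, or if a joint passes its speed limit or range.

## Robot

A 6-joint arm with a two-finger parallel gripper is mounted at the origin on the work surface. World frame = base frame: x ahead of the robot, y to its left, z up, the work surface at z = 0. Lengths are in mm, angles in rad, forces in N, time in s.
With the tool pointing down it reaches from about 275 to 750 mm from the base axis. Payload 10.2 kg.
Tool frame: the origin (TCP) lies between the finger pads; the fingertips stand 19 mm ahead of it and the grasp point (between the pads) is the TCP; z points along the fingers, y is the line along which they close (so a half turn about z gives the same grasp; the last joint's range is limited). The gripper opens to 85 mm and grips with 20 to 120 N. Pads are 22 mm wide; open, the fingers measure 114 mm over their backs; the gripper's body (76 mm by 85 mm) begins 54 mm behind the grasp point. The pads swing forward as they close: fully open they stand 13 mm farther back than shut.
Start: joints at [-1.486, 0.313, 1.498, -0, 1.331, -0.223], TCP at [159.043, -500.337, 250.294] pointing down, gripper open.
Joint ranges: [-2.94, 2.94], [-0.97, 2.17], [0.19, 2.56], [-1.23, 4.37], [0.02, 3.11], [-2.88, 2.88]. Speed limits (rad/s): [2.39, 2.39, 3.01, 3.14, 3.14, 3.14].

## Interface

Orientations are given as a unit quaternion [w, x, y, z].
In Python, from rig import sense, capture, finish_job gives the robot as it stands. The module is installed in compiled form; this text tells all that it offers.
- The arm moves only by the tool move_arm, never from a script. Its argument "moves" is a list of rows, each an object with "turn": the turn, a rotation vector about the tool's x, y, z in rad, a list of three; "translation": the shift along the tool's x, y, z in mm, a list of three; "hand": the opening, from 0 (shut) to 1 (fully open). In form: [{"turn": [wx, wy, wz], "translation": [x, y, z], "hand": hand}, ...]. A call has 1 to 10 rows; each row shifts and turns the commanded pose from where the row before left it, along the tool's axes as they then stand; what a row does not reach is not made up. A row lasts 1/12 s, in which the tool goes at most 41.7 mm and 7.16 degrees, less where a joint would pass 70% of its speed; a pose out of reach is approached as far as the arm can. A call with a gripper value outside its range is refused whole. The fingers move at their own pace and stop on an object; "grip_force" is the grip in N (left out, the last holds). Time passes only in rows, so rows that do not move let the fingers close. It gives the time, the measured TCP pose, the force, the opening and the grip force at its end, in the units of the state.
- sense(): the state, without advancing time (a new reading comes with each control period).
- capture(name): name is "side" or "top"; returns a dict with "image" (384x512x3 uint8, blue, green, red), "z_map" (384x512 float32, mm along the optical axis (not along the pixel's ray), 0 where there is no reading), "vertical_fov" (degrees; the focal length in pixels is half the picture's height over the tangent of half this angle, whatever the lens; pixels are square), "cx", "cy" (the principal point, pixels), "R" (3x3) and "t" (3): a world point X has camera coordinates R X + t. Camera axes: x right, y down, z forward; pixel columns grow to the right and rows downward; lengths in mm; the calibration is good to about 2 mm. A picture is of the moment at which its call begins.
- finish_job(): hands the job in; it is judged then, once.
The state is a dict: "time_s": time; "joints": joint angles; "dq": joint speeds; "tau": joint torques, N m; "eef_pos": TCP position; "ee_rot": TCP orientation; "force": force on the tool from outside, world axes, zero at the start; "wrist_torque": the same for the moment, N m; "grip_width": opening from 0.0 (shut) to 1.0 (fully open); "grip_force": force on a finger pad.
Only numpy, scipy, OpenCV 4.12 (cv2) and the standard library are available. Lean on these libraries where they do the work, as an engineer would, in place of code of your own. Each camera call takes 0.05 s, during which the arm holds its last target. There are 200 camera calls.

## Working session

There is one attempt and no reset: what is moved stays moved. The work goes in short steps, Python scripts to look and compute and a tool call to move; the robot and the scene stay as the last step left them, time stands still between calls to the robot, and variables do not carry over. Pictures are saved under pics/ and viewed, at most 10 in all, crops included, and the job is handed in when it is done.

Besides the shell and the picture viewer there is one more tool, called as name(argument=value, ...), one argument or row to a line, values as JSON. move_arm: Moves the arm, as the interface text tells. Its arguments: {"type":"object","properties":{"moves":{"type":"array","items":{"type":"object","properties":{"turn":{"type":"array","items":{"type":"number"}},"translation":{"type":"array","items":{"type":"number"}},"hand":{"type":"number"}}}},"grip_force":{"type":"number"}},"required":["moves"]}

```bash
mkdir -p pics; cat > h.py <<'E'
import numpy as np, cv2, pickle
from rig import sense, capture, finish_job
def cap(n,save=None):
    c=capture(n); c['f']=192/np.tan(np.radians(c['vertical_fov'])/2); c['R']=np.array(c['R']);c['t']=np.array(c['t'])
    if save: cv2.imwrite(f'pics/{save}.png',c['image'])
    return c
def world(c):
    v,u=np.mgrid[0:384,0:512]; z=c['z_map']
    P=np.stack([(u-c['cx'])/c['f']*z,(v-c['cy'])/c['f']*z,z],-1)
    W=(P-c['t'])@c['R']; W[z==0]=np.nan; return W
def ray(c,u,v,h):
    d=c['R'].T@np.array([(u-c['cx'])/c['f'],(v-c['cy'])/c['f'],1]); o=-c['R'].T@c['t']
    return o+d*(h-o[2])/d[2]
E
python3 - <<'E'
from h import *
for n in('top','side'):
    c=cap(n); pickle.dump(c,open(n+'.pkl','wb')); print(n,-c['R'].T@c['t'],c['R'][2],c['f'],np.mean(c['z_map']==0))
    cv2.imwrite(f'pics/{n}1.png',cv2.resize(c['image'],(800,600)))
print(sense())
E
```

```text
top [ 451.46141461  -32.00030676 1565.27500146] [ 0.05440162  0.00582379 -0.99850215] 377.7181372814093 0.003916422526041667
side [ 329.41680972 1189.62892701 1004.82624154] [ 0.13611753 -0.80340597 -0.57966444] 435.6963562583622 0.004038492838541667
{'time_s': 0.1, 'joints': array([-1.48641547e+00,  3.13389167e-01,  1.49837296e+00,  2.00614732e-05,
        1.33100775e+00, -2.23423370e-01]), 'dq': array([ 0.00037704,  0.00055576, -0.00106039,  0.00080229, -0.00157358,
       -0.00120537]), 'tau': array([ 3.06231916e-03, -4.12902725e+01, -2.60139871e+01, -2.07722319e-04,
        3.01442662e-03,  1.33251208e-05]), 'eef_pos': array([ 159.02032379, -500.11333744,  249.79032986]), 'ee_rot': array([-5.86514264e-04,  9.88180622e-01,  1.53292896e-01,  5.06069534e-05]), 'force': array([ 0.56334485,  0.45519691, -0.4739109 ]), 'wrist_torque': array([-0.03464502, -0.04552344,  0.00195318]), 'grip_force': 0.0, 'grip_width': 0.9999087714325106}
```

View pics/top1.png

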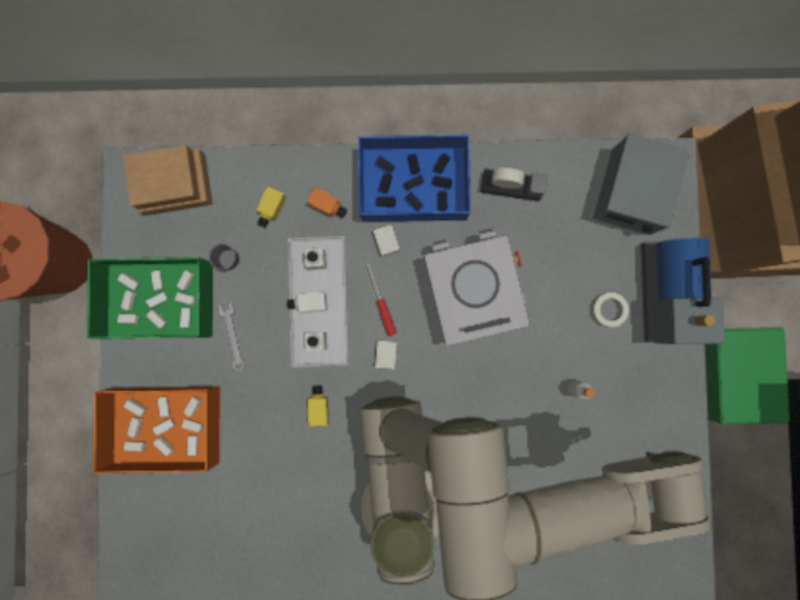

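View pics/side1.png

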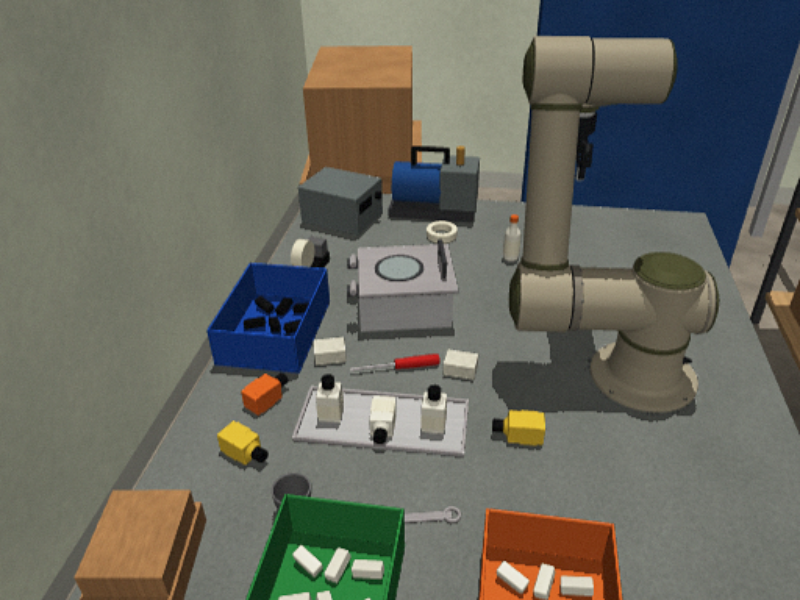

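The top view shows the lane at about (317,302) px. The white bottle at (310,302) lies with its cap to image-left (+y), between upright bottles at (314,258) and (315,342). The look-alikes are yellow (317,408), yellow (270,205) and orange (325,202). Only the white one in the lane fits the description. The chamber is at (475,288) and its handle at (485,325).

```bash
cat > m.py <<'E'
from h import *
c=pickle.load(open('top.pkl','rb')); W=world(c); im=c['image']
def reg(x0,x1,y0,y1,z0,z1):
    X=W; return (X[...,0]>x0)&(X[...,0]<x1)&(X[...,1]>y0)&(X[...,1]<y1)&(X[...,2]>z0)&(X[...,2]<z1)
def px(u,v): return W[int(v*.64),int(u*.64)]
for n,p in dict(fallen=(312,302),far=(314,258),near=(315,342),lidfront=(440,320),lidmid=(475,285),hand=(485,325)).items(): print(n,px(*p).round(1))
def rect(n,m):
    P=W[m][:,:2].astype(np.float32); r=cv2.minAreaRect(P); print(n,len(P),np.round(r[0],1),np.round(r[1],1),round(r[2],1),'z',np.median(W[m][:,2]).round(1)); return r
f=px(312,302)
sm=lambda m:cv2.morphologyEx(m.astype(np.uint8),cv2.MORPH_OPEN,np.ones((2,2)))>0
rect('fallen body',sm(reg(f[0]-50,f[0]+50,f[1]-60,f[1]+60,38,70)))
rect('fallen cap',sm(reg(f[0]-50,f[0]+50,f[1]-10,f[1]+100,20,70)&(im.max(2)<70)))
for n,p in dict(far=(314,258),near=(315,342)).items():
    q=px(*p); rect(n+' body',sm(reg(q[0]-50,q[0]+50,q[1]-50,q[1]+50,60,84))); rect(n+' cap',sm(reg(q[0]-40,q[0]+40,q[1]-40,q[1]+40,90,115)))
l=px(475,285); 
rect('lid',sm(reg(l[0]-170,l[0]+170,l[1]-170,l[1]+170,100,130)))
rect('handle',reg(l[0]-170,l[0]-20,l[1]-120,l[1]+120,135,175))
# lane by colour
s=cv2.cvtColor(im,cv2.COLOR_BGR2HSV); g=(im.min(2)>125)
m=reg(f[0]-220,f[0]+220,f[1]-130,f[1]+110,-8,16)&g
cv2.imwrite('pics/m.png',m.astype(np.uint8)*255)
n,lab,st,_=cv2.connectedComponentsWithStats(m.astype(np.uint8)); k=1+st[1:,4].argmax(); rect('lane',lab==k)
E
python3 m.py
python3 - <<'E'
from h import *
c=pickle.load(open('top.pkl','rb'));d=pickle.load(open('side.pkl','rb'))
a=cv2.resize(c['image'][145:240,175:240],None,fx=6,fy=6,interpolation=2)[:570,:390]
b=cv2.resize(d['image'][235:300,180:305],None,fx=3.2,fy=3.2,interpolation=2)
o=np.zeros((590,800,3),np.uint8);o[:a.shape[0],:a.shape[1]]=a;o[:b.shape[0],395:395+b.shape[1]]=b
h=cv2.resize(c['image'][140:225,265:345],None,fx=4.5,fy=4.5,interpolation=2);o[208:208+382,395:395+360]=h[:382]
cv2.imwrite('pics/crop.png',o)
E
```

```text
fallen [533.9 230.   48.6]
far [640.1 215.9 103.1]
near [434.  213.1 105.4]
lidfront [482.9 -96.4 110.4]
lidmid [ 566.1 -186.5  112.9]
hand [ 465.2 -201.4  161.4]
fallen body 217 [532.4 241.2] [43.7 89.5] 2.4 z 49.8
fallen cap 20 [527.5 283.3] [15.5 15.4] 1.3 z 38.9
far body 90 [646.3 218.7] [44.6 42.7] 7.2 z nan
far cap 38 [644.8 217.3] [21.2 20.5] 5.9 z 103.2
near body 91 [430.7 223.9] [52.  45.5] 89.0 z 74.6
near cap 36 [431.9 218.3] [21.9 19.9] 88.8 z 105.4
lid 3300 [ 560.7 -201.3] [267.6 221.4] 16.5 z nan
handle 94 [ 467.5 -205.7] [ 11.8 107.5] 12.8 z 156.0
lane 2395 [538.9 221.2] [344.8 155.5] 1.1 z 5.7
```

View pics/crop.png

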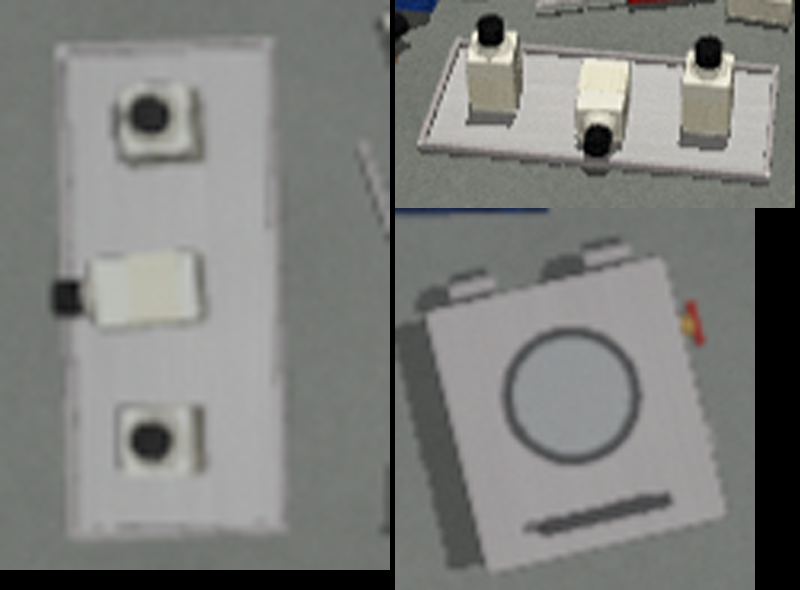

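The crop confirms a white fallen bottle in the lane's middle place, with its cap at crop (68,298) and body at (147,290), turned about 5°. The lid is shut, with the bar running from (530,528) to (672,498) in the crop.

```bash
cat >> h.py <<'E'
from scipy.spatial.transform import Rotation as Ro
def cur():
    s=sense(); q=s['ee_rot']; return np.array(s['eef_pos']),Ro.from_quat([q[1],q[2],q[3],q[0]]),s
def tool(yaw,tilt):  # tool y at angle yaw; tilt about tool y
    return Ro.from_euler('z',yaw)*Ro.from_matrix(np.array([[0,1,0],[1,0,0],[0,0,-1.]]))*Ro.from_rotvec([0,tilt,0])
def plan(p,R=None):
    p0,R0,s=cur(); R=R or R0
    print('t',round(s['time_s'],2),'pos',p0.round(1),'shift(tool)',R0.inv().apply(np.array(p)-p0).round(1),'turn',(R0.inv()*R).as_rotvec().round(3),'F',np.round(s['force'],1),'grip',round(s['grip_width'],3),s['grip_force'],'q',np.round(s['joints'],2))
E
python3 - <<'E'
from h import *
c=pickle.load(open('top.pkl','rb'));d=pickle.load(open('side.pkl','rb'))
k=lambda u,v:(175+(u+.5)/6-.5,145+(v+.5)/6-.5)
print('body',ray(c,*k(147,290),50).round(1),'cap',ray(c,*k(68,298),35).round(1),'corners',[ray(c,*k(*p),45).round(0)[:2] for p in((88,262),(200,252),(203,320),(93,328))])
for y,x in((117,150),(440,152)): print('up cap',ray(c,*k(x,y),104).round(1))
print('lane corners',[ray(c,*k(*p),10).round(1)[:2] for p in((58,43),(272,38),(283,530),(70,535))])
# side-view check of caps: dark pixels by world depth
W=world(d);dark=d['image'].max(2)<50
for x,y,z in((432,218,90),(645,218,90),(528,283,27)):
    m=dark&(np.abs(W[...,0]-x)<30)&(np.abs(W[...,1]-y)<30)&(W[...,2]>15)
    v,u=np.nonzero(m);print('side cap n',len(u),ray(d,u.mean(),v.mean(),z).round(1),W[m].mean(0).round(1))
k=lambda u,v:(265+(u-395+.5)/4.5-.5,140+(v-208+.5)/4.5-.5)
print('handle ends',[ray(c,*k(*p),156).round(1)[:2] for p in((533,527),(668,499))])
print('lid corners',[ray(c,*k(*p),112).round(1)[:2] for p in((487,572),(724,514),(664,257),(428,312))])
p=np.array([532,231,160]);plan([532,231,250],tool(.087,-.61))
E
```

```text
body [534.1 229.4  50. ] cap [530.4 285.5  35. ] corners [array([554., 270.]), array([559., 194.]), array([514., 193.]), array([509., 267.])]
up cap [643.6 217.3 104. ]
up cap [434.4 217.5 104. ]
lane corners [array([708.6, 296.7]), array([709.5, 148.5]), array([370.5, 144.4]), array([369.4, 290.2])]
side cap n 67 [435.1 219.7  90. ] [434.4 226.6  96.5]
side cap n 66 [647.9 218.7  90. ] [645.7 225.6  96.5]
side cap n 69 [531.3 288.2  27. ] [530.5 291.6  30.7]
handle ends [array([ 456.8, -147.1]), array([ 478.2, -259.2])]
lid corners [array([ 419.3, -110.7]), array([ 465.4, -313.7]), array([ 687.2, -268.2]), array([643.1, -64.3])]
t 0.1 pos [ 159.  -500.1  249.8] shift(tool) [ 577.  -583.8    0.6] turn [-0.412 -0.514 -1.305] F [ 0.6  0.5 -0.5] grip 1.0 0.0 q [-1.49  0.31  1.5   0.    1.33 -0.22]
```

move_arm(
  moves=[
    {"turn": [0,0,0],"translation": [0,0,0],"hand": 1},
  ],
  grip_force=40,
)

```text
time_s: 0.18
eef_pos: [159.1, -500.2, 249.9]
ee_rot: [-0.0, 0.988, 0.153, 0.0]
force: [-0.4, 0.9, 0.5]
grip_width: 1.0
grip_force: 0.0
```

move_arm(
  moves=[
    {"turn": [0,0,0],"translation": [28.8,-29.2,0],"hand": 1},
    {"turn": [0,0,0],"translation": [28.8,-29.2,0],"hand": 1},
    {"turn": [0,0,0],"translation": [28.8,-29.2,0],"hand": 1},
    {"turn": [0,0,0],"translation": [28.8,-29.2,0],"hand": 1},
    {"turn": [0,0,0],"translation": [28.8,-29.2,0],"hand": 1},
    {"turn": [0,0,0],"translation": [28.8,-29.2,0],"hand": 1},
    {"turn": [0,0,0],"translation": [28.8,-29.2,0],"hand": 1},
    {"turn": [0,0,0],"translation": [28.8,-29.2,0],"hand": 1},
    {"turn": [0,0,0],"translation": [28.8,-29.2,0],"hand": 1},
    {"turn": [0,0,0],"translation": [28.8,-29.2,0],"hand": 1},
  ],
)

```text
time_s: 1.02
eef_pos: [345.3, -132.9, 250.4]
ee_rot: [0.0, 0.988, 0.153, 0.0]
force: [0.1, -1.0, 1.2]
grip_width: 1.0
grip_force: 0.0
```

move_arm(
  moves=[
    {"turn": [0,0,0],"translation": [28.8,-29.2,0],"hand": 1},
    {"turn": [0,0,0],"translation": [28.8,-29.2,0],"hand": 1},
    {"turn": [0,0,0],"translation": [28.8,-29.2,0],"hand": 1},
    {"turn": [0,0,0],"translation": [28.8,-29.2,0],"hand": 1},
    {"turn": [0,0,0],"translation": [28.8,-29.2,0],"hand": 1},
    {"turn": [0,0,0],"translation": [28.8,-29.2,0],"hand": 1},
    {"turn": [0,0,0],"translation": [28.8,-29.2,0],"hand": 1},
    {"turn": [0,0,0],"translation": [28.8,-29.2,0],"hand": 1},
    {"turn": [0,0,0],"translation": [28.8,-29.2,0],"hand": 1},
    {"turn": [0,0,0],"translation": [28.8,-29.2,0],"hand": 1},
  ],
)

```text
time_s: 1.85
eef_pos: [531.4, 232.9, 250.0]
ee_rot: [0.0, 0.988, 0.153, -0.0]
force: [0.4, -1.7, 0.3]
grip_width: 1.001
grip_force: 0.0
```

move_arm(
  moves=[
    {"turn": [0,0,-0.12],"translation": [0,0,0],"hand": 1},
    {"turn": [0,0,-0.12],"translation": [0,0,0],"hand": 1},
    {"turn": [0,0,-0.12],"translation": [0,0,0],"hand": 1},
    {"turn": [0,0,-0.12],"translation": [0,0,0],"hand": 1},
    {"turn": [0,0,-0.12],"translation": [0,0,0],"hand": 1},
    {"turn": [0,0,-0.12],"translation": [0,0,0],"hand": 1},
    {"turn": [0,0,-0.12],"translation": [0,0,0],"hand": 1},
    {"turn": [0,0,-0.12],"translation": [0,0,0],"hand": 1},
    {"turn": [0,0,-0.12],"translation": [0,0,0],"hand": 1},
    {"turn": [0,0,-0.12],"translation": [0,0,0],"hand": 1},
  ],
)

```text
time_s: 2.68
eef_pos: [531.0, 230.7, 250.0]
ee_rot: [-0.0, 0.727, 0.687, -0.0]
force: [-1.2, 0.3, 0.0]
grip_width: 0.997
grip_force: 0.0
```

```bash
python3 -c "
from h import *
plan([532,239,110],tool(.065,0)); plan([532,239,110],tool(.065,-.61))"
```

```text
t 2.68 pos [531.  230.7 250. ] shift(tool) [  8.4   0.6 140. ] turn [-0.001  0.    -0.122] F [-1.2  0.3  0. ] grip 0.997 0.0 q [ 0.21  0.43  1.33 -0.    1.38  0.26]
t 2.68 pos [531.  230.7 250. ] shift(tool) [  8.4   0.6 140. ] turn [-0.038 -0.609 -0.118] F [-1.2  0.3  0. ] grip 0.997 0.0 q [ 0.21  0.43  1.33 -0.    1.38  0.26]
```

Test the final (tool towards +y) tilt up here first.

move_arm(
  moves=[
    {"turn": [0,0,-0.12],"translation": [0,0,0],"hand": 1},
    {"turn": [0,0.12,0],"translation": [0,0,0],"hand": 1},
    {"turn": [0,0.12,0],"translation": [0,0,0],"hand": 1},
    {"turn": [0,0.12,0],"translation": [0,0,0],"hand": 1},
    {"turn": [0,0.12,0],"translation": [0,0,0],"hand": 1},
    {"turn": [0,0.12,0],"translation": [0,0,0],"hand": 1},
    {"turn": [0,0.12,0],"translation": [0,0,0],"hand": 1},
    {"turn": [0,0.12,0],"translation": [0,0,0],"hand": 1},
    {"turn": [0,0.12,0],"translation": [0,0,0],"hand": 1},
  ],
)

```text
time_s: 3.43
eef_pos: [531.4, 230.2, 250.8]
ee_rot: [-0.337, 0.608, 0.644, 0.32]
force: [-0.6, 0.0, 0.0]
grip_width: 0.998
grip_force: 0.0
```

```bash
python3 -c "
from h import *
plan([532,239,110],tool(.065,.96)); plan([532,239,110],tool(.065,-.61))"
```

```text
t 3.43 pos [531.4 230.2 250.8] shift(tool) [-110.9    0.8   87.3] turn [ 0.009 -0.006 -0.004] F [-0.6  0.   0. ] grip 0.998 0.0 q [-0.15  0.45  1.58  0.94  1.47 -0.49]
t 3.43 pos [531.4 230.2 250.8] shift(tool) [-110.9    0.8   87.3] turn [ 0.004 -1.576 -0.01 ] F [-0.6  0.   0. ] grip 0.998 0.0 q [-0.15  0.45  1.58  0.94  1.47 -0.49]
```

move_arm(
  moves=[
    {"turn": [0,-0.12,0],"translation": [0,0,0],"hand": 1},
    {"turn": [0,-0.12,0],"translation": [0,0,0],"hand": 1},
    {"turn": [0,-0.12,0],"translation": [0,0,0],"hand": 1},
    {"turn": [0,-0.12,0],"translation": [0,0,0],"hand": 1},
    {"turn": [0,-0.12,0],"translation": [0,0,0],"hand": 1},
    {"turn": [0,-0.12,0],"translation": [0,0,0],"hand": 1},
    {"turn": [0,-0.12,0],"translation": [0,0,0],"hand": 1},
    {"turn": [0,-0.12,0],"translation": [0,0,0],"hand": 1},
    {"turn": [0,-0.12,0],"translation": [0,0,0],"hand": 1},
    {"turn": [0,-0.12,0],"translation": [0,0,0],"hand": 1},
  ],
)

```text
time_s: 4.27
eef_pos: [531.2, 230.9, 251.0]
ee_rot: [0.09, 0.682, 0.721, -0.083]
force: [0.2, -0.3, 0.6]
grip_width: 0.995
grip_force: 0.0
```

move_arm(
  moves=[
    {"turn": [0,-0.12,0],"translation": [0,0,0],"hand": 1},
    {"turn": [0,-0.12,0],"translation": [0,0,0],"hand": 1},
    {"turn": [0,-0.12,0],"translation": [0,0,0],"hand": 1},
    {"turn": [0,0,0],"translation": [0,0,0],"hand": 1},
  ],
)

```text
time_s: 4.6
eef_pos: [530.1, 232.6, 247.8]
ee_rot: [0.216, 0.654, 0.695, -0.206]
force: [-0.5, 0.6, -2.1]
grip_width: 1.002
grip_force: 0.0
```

```bash
python3 -c "
from h import *
plan([533,283.5,96.5],tool(.065,-.61)); plan([533,237.5,31],tool(.065,-.61))"
```

```text
t 4.6 pos [530.1 232.6 247.8] shift(tool) [127.7   6.6  95.6] turn [-0.006 -0.005 -0.001] F [-0.5  0.6 -2.1] grip 1.002 0.0 q [ 0.43  0.6   1.18 -0.56  1.6   0.42]
t 4.6 pos [530.1 232.6 247.8] shift(tool) [127.2   4.1 175.6] turn [-0.006 -0.005 -0.001] F [-0.5  0.6 -2.1] grip 1.002 0.0 q [ 0.43  0.6   1.18 -0.56  1.6   0.42]
```

move_arm(
  moves=[
    {"turn": [0,0,0],"translation": [31.8,1.6,24],"hand": 1},
    {"turn": [0,0,0],"translation": [31.8,1.6,24],"hand": 1},
    {"turn": [0,0,0],"translation": [31.8,1.6,24],"hand": 1},
    {"turn": [0,0,0],"translation": [31.8,1.6,24],"hand": 1},
    {"turn": [0,0,0],"translation": [0,0,0],"hand": 1},
    {"turn": [0,0,0],"translation": [0,0,0],"hand": 1},
  ],
)

```text
time_s: 5.1
eef_pos: [534.3, 281.2, 98.6]
ee_rot: [0.214, 0.656, 0.695, -0.204]
force: [0.5, -0.1, 1.5]
grip_width: 0.998
grip_force: 0.0
```

```bash
python3 -c "
from h import *
plan([533,237.5,31],tool(.065,-.61))"
```

```text
t 5.1 pos [534.3 281.2  98.6] shift(tool) [ 2.1 -3.6 80.4] turn [-0.007 -0.011 -0.005] F [ 0.5 -0.1  1.5] grip 0.998 0.0 q [ 0.49  0.82  1.21 -0.54  1.43  0.6 ]
```

move_arm(
  moves=[
    {"turn": [0,0,0],"translation": [0.5,-0.9,20],"hand": 1},
    {"turn": [0,0,0],"translation": [0.5,-0.9,20],"hand": 1},
    {"turn": [0,0,0],"translation": [0.5,-0.9,20],"hand": 1},
    {"turn": [0,0,0],"translation": [0.5,-0.9,20],"hand": 1},
    {"turn": [0,0,0],"translation": [0,0,0],"hand": 1},
    {"turn": [0,0,0],"translation": [0,0,0],"hand": 1},
  ],
)

```text
time_s: 5.6
eef_pos: [534.6, 237.7, 34.7]
ee_rot: [0.215, 0.657, 0.694, -0.202]
force: [0.5, 0.2, 0.1]
grip_width: 1.001
grip_force: 0.0
```

```bash
python3 -c "
from h import *
plan([533,237.5,31],tool(.065,-.61))
o=np.hstack([cap('side')['image'][180:330,150:350],cap('top')['image'][130:280,140:340]]);cv2.imwrite('pics/g1.png',cv2.resize(o,(800,300)))"
```

```text
t 5.6 pos [534.6 237.7  34.7] shift(tool) [ 2.  -1.6  3.1] turn [-0.003 -0.012 -0.01 ] F [0.5 0.2 0.1] grip 1.001 0.0 q [ 0.43  0.85  1.33 -0.58  1.26  0.65]
```

View pics/g1.png

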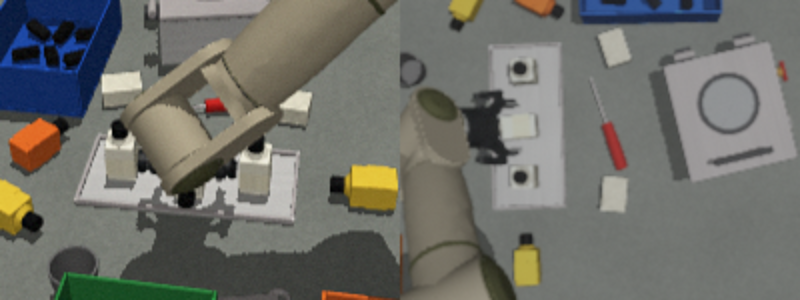

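The picture shows the fingers straddling the fallen bottle at crop (505,125), clear of both neighbours. Closing.

move_arm(
  moves=[
    {"turn": [0,0,0],"translation": [2,-1.5,2],"hand": 0.75},
    {"turn": [0,0,0],"translation": [0,0,0],"hand": 0.5},
    {"turn": [0,0,0],"translation": [0,0,0],"hand": 0.4},
    {"turn": [0,0,0],"translation": [0,0,0],"hand": 0.3},
    {"turn": [0,0,0],"translation": [0,0,0],"hand": 0.3},
    {"turn": [0,0,0],"translation": [0,0,0],"hand": 0.3},
    {"turn": [0,0,0],"translation": [0,0,0],"hand": 0.3},
    {"turn": [0,0,0],"translation": [0,0,0],"hand": 0.3},
    {"turn": [0,0,0],"translation": [0,0,0],"hand": 0.3},
  ],
  grip_force=40,
)

```text
time_s: 6.45
eef_pos: [532.2, 239.0, 29.9]
ee_rot: [0.215, 0.656, 0.695, -0.202]
force: [-0.7, 3.2, 6.1]
grip_width: 0.534
grip_force: 41.8
```

```bash
python3 -c "
from h import *
plan([533,237.5,120],tool(.065,-.61))"
```

```text
t 6.45 pos [532.2 239.   29.9] shift(tool) [-52.1   0.8 -73.5] turn [-0.003 -0.01  -0.007] F [-0.7  3.2  6.1] grip 0.534 41.754743456840515 q [ 0.44  0.86  1.34 -0.59  1.25  0.65]
```

move_arm(
  moves=[
    {"turn": [0,0,0],"translation": [-6,0,-8],"hand": 0.3},
    {"turn": [0,0,0],"translation": [-18,0,-25],"hand": 0.3},
    {"turn": [0,0,0],"translation": [-18,0,-25],"hand": 0.3},
    {"turn": [0,0.1,0],"translation": [0,0,0],"hand": 0.3},
    {"turn": [0,0.1,0],"translation": [0,0,0],"hand": 0.3},
    {"turn": [0,0.1,0],"translation": [0,0,0],"hand": 0.3},
    {"turn": [0,0.1,0],"translation": [0,0,0],"hand": 0.3},
    {"turn": [0,0.1,0],"translation": [0,0,0],"hand": 0.3},
    {"turn": [0,0.1,0],"translation": [0,0,0],"hand": 0.3},
    {"turn": [0,0.1,0],"translation": [0,0,0],"hand": 0.3},
  ],
)

```text
time_s: 7.28
eef_pos: [532.0, 236.5, 101.6]
ee_rot: [-0.038, 0.686, 0.726, 0.036]
force: [0.0, 1.4, -2.2]
grip_width: 0.534
grip_force: 41.5
```

move_arm(
  moves=[
    {"turn": [0,0.1,0],"translation": [0,0,0],"hand": 0.3},
    {"turn": [0,0.1,0],"translation": [0,0,0],"hand": 0.3},
    {"turn": [0,0.1,0],"translation": [0,0,0],"hand": 0.3},
    {"turn": [0,0.1,0],"translation": [0,0,0],"hand": 0.3},
    {"turn": [0,0.1,0],"translation": [0,0,0],"hand": 0.3},
    {"turn": [0,0.1,0],"translation": [0,0,0],"hand": 0.3},
    {"turn": [0,0.1,0],"translation": [0,0,0],"hand": 0.3},
    {"turn": [0,0.1,0],"translation": [0,0,0],"hand": 0.3},
    {"turn": [0,0,0],"translation": [0,0,0],"hand": 0.3},
    {"turn": [0,0,0],"translation": [0,0,0],"hand": 0.3},
  ],
)

```text
time_s: 8.12
eef_pos: [531.9, 236.0, 100.3]
ee_rot: [-0.316, 0.619, 0.655, 0.298]
force: [1.2, -0.3, -2.0]
grip_width: 0.531
grip_force: 41.5
```

```bash
python3 -c "
from h import *
plan([540,217,48],tool(.02,.95))
o=np.hstack([cap('side')['image'][180:330,150:350],cap('top')['image'][130:280,140:340]]);cv2.imwrite('pics/g2.png',cv2.resize(o,(800,300)))"
```

```text
t 8.12 pos [531.9 236.  100.3] shift(tool) [-53.    7.1  17.5] turn [-0.03   0.053  0.021] F [ 1.2 -0.3 -2. ] grip 0.531 41.529863476753235 q [-0.12  0.66  1.66  0.95  1.24 -0.71]
```

View pics/g2.png

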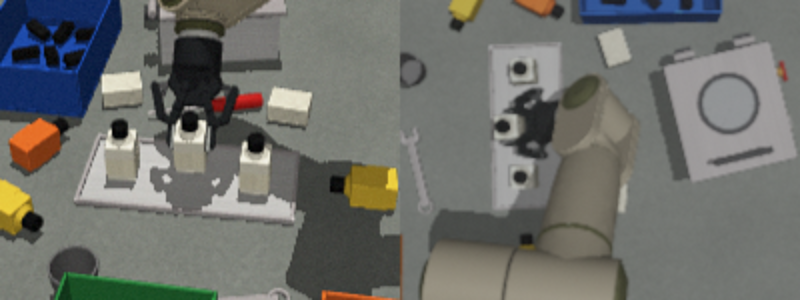

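Bottle held at crop (190,140), nearly upright. Its last 0.07 rad remain.

move_arm(
  moves=[
    {"turn": [0,0.074,0],"translation": [0,0,0],"hand": 0.3},
    {"turn": [0,0,0],"translation": [0,0,0],"hand": 0.3},
    {"turn": [0,0,0],"translation": [0,0,0],"hand": 0.3},
  ],
)

```text
time_s: 8.47
eef_pos: [531.9, 236.9, 100.9]
ee_rot: [-0.339, 0.607, 0.643, 0.32]
force: [0.4, -0.6, -1.9]
grip_width: 0.538
grip_force: 41.5
```

```bash
cat > b.py <<'E'
from h import *
plan([540,217,100]); plan([540,217,49])
c=cap('side');W=world(c);im=c['image'].astype(int)
p=cur()[0]
# white front face of middle bottle: normal via SVD
m=(im.min(2)>120)&(np.abs(W[...,0]-p[0])<19)&(np.abs(W[...,1]-p[1]-20)<35)&(W[...,2]>max(p[2]-42,8))&(W[...,2]<p[2]+18)
P=W[m];print(len(P),P.min(0).round(0),P.max(0).round(0));A=np.c_[P[:,[0,2]],np.ones(len(P))]
k=np.linalg.lstsq(A,P[:,1],rcond=None)[0];r=P[:,1]-A@k;ok=abs(r)<4
k=np.linalg.lstsq(A[ok],P[ok,1],rcond=None)[0];print('dy/dx,dy/dz',k.round(3),ok.sum())
E
python3 b.py
```

```text
t 8.47 pos [531.9 236.9 100.9] shift(tool) [-12.2   6.9 -16.3] turn [0. 0. 0.] F [ 0.4 -0.6 -1.9] grip 0.538 41.54063701629639 q [-0.14  0.68  1.67  1.01  1.28 -0.76]
t 8.47 pos [531.9 236.9 100.9] shift(tool) [-54.3   6.9  12.5] turn [0. 0. 0.] F [ 0.4 -0.6 -1.9] grip 0.538 41.54063701629639 q [-0.14  0.68  1.67  1.01  1.28 -0.76]
178 [514. 258.  59.] [551. 270. 119.]
dy/dx,dy/dz [7.40000e-02 0.00000e+00 2.24138e+02] 172
```

move_arm(
  moves=[
    {"turn": [0,0,0],"translation": [-6.1,3.5,-8.2],"hand": 0.3},
    {"turn": [0,0,0],"translation": [-6.1,3.5,-8.2],"hand": 0.3},
    {"turn": [0,0,0],"translation": [-10,0,6.8],"hand": 0.3},
    {"turn": [0,0,0],"translation": [-10,0,6.8],"hand": 0.3},
    {"turn": [0,0,0],"translation": [-10,0,6.8],"hand": 0.3},
    {"turn": [0,0,0],"translation": [-8,0,5.5],"hand": 0.3},
    {"turn": [0,0,0],"translation": [0,0,0],"hand": 0.3},
    {"turn": [0,0,0],"translation": [0,0,0],"hand": 0.3},
  ],
)

```text
time_s: 9.18
eef_pos: [539.8, 217.0, 53.2]
ee_rot: [-0.341, 0.607, 0.642, 0.321]
force: [0.0, 0.6, -1.9]
grip_width: 0.532
grip_force: 41.6
```

move_arm(
  moves=[
    {"turn": [0,0,0],"translation": [-1.7,0,1.2],"hand": 0.3},
    {"turn": [0,0,0],"translation": [0,0,0],"hand": 0.3},
  ],
)

```text
time_s: 9.35
eef_pos: [540.2, 216.9, 52.1]
ee_rot: [-0.34, 0.607, 0.643, 0.321]
force: [0.1, 0.1, -1.5]
grip_width: 0.531
grip_force: 41.6
```

```bash
python3 b.py
```

```text
t 9.35 pos [540.2 216.9  52.1] shift(tool) [ 39.7  -0.2 -26.8] turn [0. 0. 0.] F [ 0.1  0.1 -1.5] grip 0.531 41.64511442184448 q [-0.17  0.78  1.65  1.01  1.26 -0.84]
t 9.35 pos [540.2 216.9  52.1] shift(tool) [-2.4 -0.2  1.9] turn [0. 0. 0.] F [ 0.1  0.1 -1.5] grip 0.531 41.64511442184448 q [-0.17  0.78  1.65  1.01  1.26 -0.84]
166 [522. 237.  11.] [559. 249.  70.]
dy/dx,dy/dz [ 6.00000e-02 -9.00000e-03  2.11853e+02] 158
```

Lower in 1 mm steps until contact.

move_arm(
  moves=[
    {"turn": [0,0,0],"translation": [-1.7,0,1.2],"hand": 0.3},
    {"turn": [0,0,0],"translation": [0,0,0],"hand": 0.3},
    {"turn": [0,0,0],"translation": [0,0,0],"hand": 0.3},
  ],
)

```text
time_s: 9.65
eef_pos: [540.1, 216.8, 49.9]
ee_rot: [-0.34, 0.607, 0.642, 0.321]
force: [-0.8, -0.6, -2.1]
grip_width: 0.53
grip_force: 41.6
```

move_arm(
  moves=[
    {"turn": [0,0,0],"translation": [-1,0,0.7],"hand": 0.3},
    {"turn": [0,0,0],"translation": [0,0,0],"hand": 0.3},
    {"turn": [0,0,0],"translation": [0,0,0],"hand": 0.3},
  ],
)

```text
time_s: 9.9
eef_pos: [540.2, 216.8, 48.7]
ee_rot: [-0.34, 0.607, 0.642, 0.321]
force: [-0.4, -0.0, -1.0]
grip_width: 0.536
grip_force: 41.7
```

move_arm(
  moves=[
    {"turn": [0,0,0],"translation": [-1,0,0.7],"hand": 0.3},
    {"turn": [0,0,0],"translation": [0,0,0],"hand": 0.3},
    {"turn": [0,0,0],"translation": [0,0,0],"hand": 0.3},
  ],
)

```text
time_s: 10.15
eef_pos: [540.2, 216.9, 48.6]
ee_rot: [-0.341, 0.606, 0.642, 0.322]
force: [-3.2, -2.4, 8.7]
grip_width: 0.538
grip_force: 42.6
```

move_arm(
  moves=[
    {"turn": [0,0,0],"translation": [0,0,0],"hand": 0.6},
    {"turn": [0,0,0],"translation": [0,0,0],"hand": 0.7},
    {"turn": [0,0,0],"translation": [0,0,0],"hand": 0.8},
    {"turn": [0,0,0],"translation": [0,0,0],"hand": 0.85},
    {"turn": [0,0,0],"translation": [0,0,0],"hand": 0.85},
    {"turn": [0,0,0],"translation": [0,0,0],"hand": 0.85},
  ],
)

```text
time_s: 10.65
eef_pos: [540.2, 216.8, 47.4]
ee_rot: [-0.34, 0.607, 0.642, 0.321]
force: [0.1, 0.2, 0.2]
grip_width: 0.852
grip_force: 0.0
```

```bash
python3 b.py
```

```text
t 10.65 pos [540.2 216.8  47.4] shift(tool) [ 43.6  -0.2 -29.4] turn [0. 0. 0.] F [0.1 0.2 0.2] grip 0.852 0.0 q [-0.17  0.79  1.65  1.01  1.26 -0.85]
t 10.65 pos [540.2 216.8  47.4] shift(tool) [ 1.4 -0.1 -0.8] turn [0. 0. 0.] F [0.1 0.2 0.2] grip 0.852 0.0 q [-0.17  0.79  1.65  1.01  1.26 -0.85]
157 [521. 239.   9.] [559. 248.  65.]
dy/dx,dy/dz [ 3.90000e-02 -5.00000e-03  2.22954e+02] 153
```

move_arm(
  moves=[
    {"turn": [0,0,0],"translation": [0,0,-10],"hand": 0.85},
    {"turn": [0,0,0],"translation": [0,0,-20],"hand": 0.85},
    {"turn": [0,0,0],"translation": [0,0,-25],"hand": 0.85},
    {"turn": [0,0,0],"translation": [0,0,-30],"hand": 0.85},
    {"turn": [0,0,0],"translation": [0,0,-30],"hand": 0.85},
    {"turn": [0,0,0],"translation": [33,0,-22.6],"hand": 0.85},
    {"turn": [0,0,0],"translation": [33,0,-22.6],"hand": 0.85},
    {"turn": [0,0,0],"translation": [33,0,-22.6],"hand": 0.85},
    {"turn": [0,0,0],"translation": [33,0,-22.6],"hand": 0.85},
  ],
)

```text
time_s: 11.45
eef_pos: [545.1, 120.6, 274.4]
ee_rot: [-0.34, 0.607, 0.642, 0.321]
force: [1.1, 0.5, -0.4]
grip_width: 0.849
grip_force: 0.0
```

move_arm(
  moves=[
    {"turn": [0,-0.12,0],"translation": [0,0,0],"hand": 0.85},
    {"turn": [0,-0.12,0],"translation": [0,0,0],"hand": 0.85},
    {"turn": [0,-0.12,0],"translation": [0,0,0],"hand": 0.85},
    {"turn": [0,-0.12,0],"translation": [0,0,0],"hand": 0.85},
    {"turn": [0,-0.12,0],"translation": [0,0,0],"hand": 0.85},
    {"turn": [0,-0.12,0],"translation": [0,0,0],"hand": 0.85},
    {"turn": [0,-0.12,0],"translation": [0,0,0],"hand": 0.85},
    {"turn": [0,-0.12,0],"translation": [0,0,0],"hand": 0.85},
    {"turn": [0,0,0],"translation": [0,0,0],"hand": 0.85},
  ],
)

```text
time_s: 12.2
eef_pos: [545.2, 122.8, 273.1]
ee_rot: [-0.003, 0.686, 0.728, 0.004]
force: [0.6, -0.0, 0.8]
grip_width: 0.85
grip_force: 0.0
```

```bash
python3 -c "
from h import *
plan([467.5,-203.5,250],tool(.209,0))
c=cap('side');t=cap('top');o=np.hstack([c['image'][180:330,150:350],t['image'][130:280,140:340]]);cv2.imwrite('pics/g3.png',cv2.resize(o,(800,300)))
W=world(t);m=(W[...,2]>94)&(W[...,2]<115)&(W[...,1]>180)&(W[...,1]<260)&(W[...,0]>380)&(W[...,0]<700)
n,l,s,_=cv2.connectedComponentsWithStats(m.astype(np.uint8))
for i in range(1,n): print(W[l==i].mean(0).round(1),s[i,4])"
```

```text
t 12.2 pos [545.2 122.8 273.1] shift(tool) [-321.3  -97.1   20.1] turn [ 0.002 -0.009 -0.149] F [ 0.6 -0.   0.8] grip 0.85 0.0 q [ 0.01  0.37  1.36  0.01  1.41 -0.05]
[650.4 219.4 104.7] 29
```

View pics/g3.png

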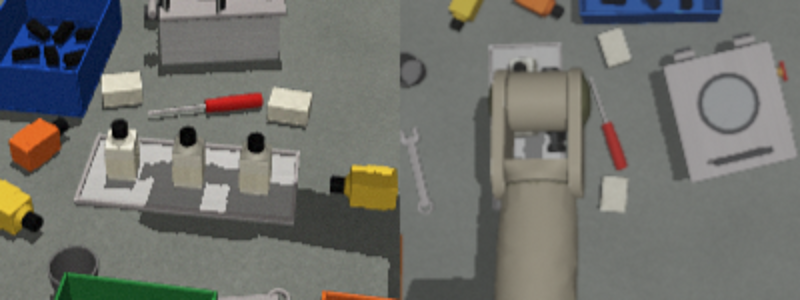

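Side crop: three bottles upright at (122,150), (188,155) and (255,165), nothing else disturbed. Now to the lid handle.

move_arm(
  moves=[
    {"turn": [0,0,0],"translation": [-35.7,-10.8,2.2],"hand": 0.85},
    {"turn": [0,0,0],"translation": [-35.7,-10.8,2.2],"hand": 0.85},
    {"turn": [0,0,0],"translation": [-35.7,-10.8,2.2],"hand": 0.85},
    {"turn": [0,0,0],"translation": [-35.7,-10.8,2.2],"hand": 0.85},
    {"turn": [0,0,0],"translation": [-35.7,-10.8,2.2],"hand": 0.85},
    {"turn": [0,0,0],"translation": [-35.7,-10.8,2.2],"hand": 0.85},
    {"turn": [0,0,0],"translation": [-35.7,-10.8,2.2],"hand": 0.85},
    {"turn": [0,0,0],"translation": [-35.7,-10.8,2.2],"hand": 0.85},
    {"turn": [0,0,0],"translation": [-35.7,-10.8,2.2],"hand": 0.85},
    {"turn": [0,0,-0.075],"translation": [0,0,0],"hand": 0.85},
  ],
)

```text
time_s: 13.13
eef_pos: [464.6, -210.8, 246.9]
ee_rot: [-0.006, 0.662, 0.749, 0.006]
force: [-0.3, 0.1, 0.2]
grip_width: 0.851
grip_force: 0.0
```

move_arm(
  moves=[
    {"turn": [0,-0.009,-0.074],"translation": [0,0,0],"hand": 0.85},
    {"turn": [0,0,0],"translation": [0,0,0],"hand": 0.85},
    {"turn": [0,0,0],"translation": [0,0,0],"hand": 0.85},
  ],
)

```text
time_s: 13.38
eef_pos: [466.4, -205.3, 247.7]
ee_rot: [-0.002, 0.632, 0.775, 0.003]
force: [-0.0, 0.7, 0.5]
grip_width: 0.855
grip_force: 0.0
```

```bash
python3 -c "
from h import *
plan([467.5,-203.5,151],tool(.209,0))
d=pickle.load(open('side.pkl','rb'));W=world(d)
m=(W[...,2]>135)&(W[...,2]<175)&(W[...,0]>430)&(W[...,0]<500)&(W[...,1]>-280)&(W[...,1]<-130)
P=W[m];print(len(P),P.mean(0).round(1),P.min(0).round(0),P.max(0).round(0))
for a in range(-270,-135,15):
  q=P[abs(P[:,1]-a)<7.5]; print(a,len(q),q.mean(0).round(1) if len(q) else '')"
```

```text
t 13.38 pos [ 466.4 -205.3  247.7] shift(tool) [ 0.9  1.2 96.7] turn [ 0.003 -0.007 -0.007] F [-0.   0.7  0.5] grip 0.855 0.0 q [-0.65  0.28  1.55  0.01  1.32 -0.85]
64 [ 466.7 -199.2  150.2] [ 453. -263.  135.] [ 485. -150.  157.]
-270 1 [ 484.5 -263.3  149.8]
-255 9 [ 479.  -253.   148.8]
-240 4 [ 476.2 -240.7  153.7]
-225 7 [ 472.7 -227.1  153. ]
-210 8 [ 469.5 -210.9  152.1]
-195 8 [ 465.1 -192.7  151.9]
-180 8 [ 461.7 -178.7  152.6]
-165 9 [ 458.3 -161.6  149.2]
-150 10 [ 456.7 -154.5  144.5]
```

move_arm(
  moves=[
    {"turn": [0,0,0],"translation": [0.9,1.4,30],"hand": 0.85},
    {"turn": [0,0,0],"translation": [0,0,27],"hand": 0.85},
    {"turn": [0,0,0],"translation": [0,0,20],"hand": 0.85},
    {"turn": [0,0,0],"translation": [0,0,12],"hand": 0.85},
    {"turn": [0,0,0],"translation": [0,0,8],"hand": 0.85},
    {"turn": [0,0,0],"translation": [0,0,0],"hand": 0.85},
    {"turn": [0,0,0],"translation": [0,0,0],"hand": 0.85},
  ],
)

```text
time_s: 13.97
eef_pos: [468.3, -203.2, 151.2]
ee_rot: [-0.001, 0.631, 0.776, 0.002]
force: [0.1, -0.4, 0.3]
grip_width: 0.851
grip_force: 0.0
```

```bash
python3 -c "
from h import *
plan([468,-203.5,150.5],tool(.211,0))
o=np.hstack([cap('side')['image'][130:230,200:350],cap('top')['image'][130:230,250:400]]);cv2.imwrite('pics/g4.png',cv2.resize(o,(798,266)))"
```

```text
t 13.97 pos [ 468.3 -203.2  151.2] shift(tool) [-0.3 -0.3  0.7] turn [ 0.002 -0.005 -0.006] F [ 0.1 -0.4  0.3] grip 0.851 0.0 q [-0.64  0.38  1.67  0.01  1.09 -0.85]
```

View pics/g4.png

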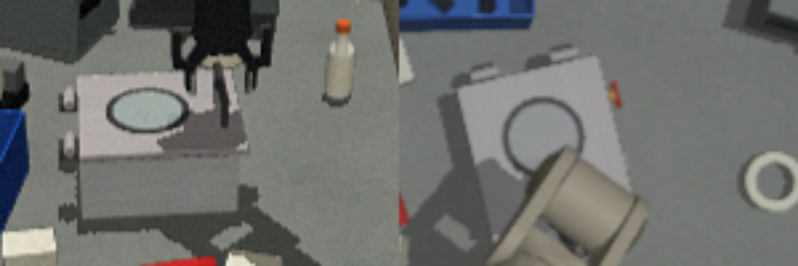

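The fingers straddle the bar at side-crop (220,90). Closing slowly.

move_arm(
  moves=[
    {"turn": [0,0,0],"translation": [0,0,0],"hand": 0.5},
    {"turn": [0,0,0],"translation": [0,0,0],"hand": 0.3},
    {"turn": [0,0,0],"translation": [0,0,0],"hand": 0.2},
    {"turn": [0,0,0],"translation": [0,0,0],"hand": 0.1},
    {"turn": [0,0,0],"translation": [0,0,0],"hand": 0.0},
    {"turn": [0,0,0],"translation": [0,0,0],"hand": 0.0},
    {"turn": [0,0,0],"translation": [0,0,0],"hand": 0.0},
    {"turn": [0,0,0],"translation": [0,0,0],"hand": 0.0},
    {"turn": [0,0,0],"translation": [0,0,0],"hand": 0.0},
    {"turn": [0,0,0],"translation": [0,0,0],"hand": 0.0},
  ],
  grip_force=100,
)

```text
time_s: 14.9
eef_pos: [466.7, -203.4, 151.1]
ee_rot: [-0.003, 0.63, 0.776, 0.001]
force: [-11.2, -2.1, 7.9]
grip_width: 0.102
grip_force: 97.8
```

move_arm(
  moves=[
    {"turn": [0,0,0],"translation": [0,-1.5,0],"hand": 0},
    {"turn": [0,0,0],"translation": [0,0,-0.6],"hand": 0},
    {"turn": [0,0,0],"translation": [0,0,-0.6],"hand": 0},
    {"turn": [0,0,0],"translation": [0,0,0],"hand": 0},
  ],
)

```text
time_s: 15.23
eef_pos: [466.6, -203.4, 151.4]
ee_rot: [-0.002, 0.631, 0.776, 0.002]
force: [2.2, -1.3, -7.0]
grip_width: 0.103
grip_force: 97.6
```

move_arm(
  moves=[
    {"turn": [0,0,0],"translation": [0,0.1,-0.6],"hand": 0},
    {"turn": [0,0,0],"translation": [0,0.1,-0.6],"hand": 0},
    {"turn": [0,0,0],"translation": [0,0.1,-0.6],"hand": 0},
    {"turn": [0,0,0],"translation": [0,0,0],"hand": 0},
  ],
)

```text
time_s: 15.57
eef_pos: [466.8, -203.3, 152.1]
ee_rot: [-0.002, 0.631, 0.776, 0.002]
force: [6.8, -4.9, -19.7]
grip_width: 0.101
grip_force: 97.3
```

move_arm(
  moves=[
    {"turn": [0,0,0],"translation": [0,0.4,-0.6],"hand": 0},
    {"turn": [0,0,0],"translation": [0,0.3,-0.6],"hand": 0},
    {"turn": [0,0,0],"translation": [0,0,0],"hand": 0},
    {"turn": [0,0,0],"translation": [0,0,0],"hand": 0},
  ],
)

```text
time_s: 15.9
eef_pos: [467.1, -203.2, 153.4]
ee_rot: [-0.002, 0.631, 0.776, 0.002]
force: [4.6, -5.6, -17.5]
grip_width: 0.107
grip_force: 97.7
```

move_arm(
  moves=[
    {"turn": [0,0,0],"translation": [0,0.3,-0.6],"hand": 0},
    {"turn": [0,0,0],"translation": [0,0.2,-0.6],"hand": 0},
    {"turn": [0,0,0],"translation": [0,0,0],"hand": 0},
    {"turn": [0,0,0],"translation": [0,0,0],"hand": 0},
  ],
)

```text
time_s: 16.23
eef_pos: [467.4, -203.2, 154.8]
ee_rot: [-0.003, 0.631, 0.776, 0.002]
force: [2.5, -4.9, -14.3]
grip_width: 0.103
grip_force: 98.0
```

move_arm(
  moves=[
    {"turn": [0,0,0],"translation": [0,0.25,-0.8],"hand": 0},
    {"turn": [0,0,0],"translation": [0,0.25,-0.8],"hand": 0},
    {"turn": [0,0,0],"translation": [0,0.25,-0.8],"hand": 0},
    {"turn": [0,0,0],"translation": [0,0.25,-0.8],"hand": 0},
    {"turn": [0,0,0],"translation": [0,0.25,-0.8],"hand": 0},
    {"turn": [0,0,0],"translation": [0,0,0],"hand": 0},
  ],
)

```text
time_s: 16.73
eef_pos: [469.0, -202.8, 160.4]
ee_rot: [-0.002, 0.631, 0.776, 0.002]
force: [-3.8, -2.9, -6.8]
grip_width: 0.105
grip_force: 98.9
```

move_arm(
  moves=[
    {"turn": [0,0,0],"translation": [0,0.25,-0.8],"hand": 0},
    {"turn": [0,0,0],"translation": [0,0.25,-0.8],"hand": 0},
    {"turn": [0,0,0],"translation": [0,0.25,-0.8],"hand": 0},
    {"turn": [0,0,0],"translation": [0,0.25,-0.8],"hand": 0},
    {"turn": [0,0,0],"translation": [0,0.25,-0.8],"hand": 0},
    {"turn": [0,0,0],"translation": [0,0,0],"hand": 0},
  ],
)

```text
time_s: 17.23
eef_pos: [470.2, -202.6, 164.5]
ee_rot: [-0.002, 0.631, 0.776, 0.002]
force: [-4.4, -2.8, -5.6]
grip_width: 0.105
grip_force: 99.0
```

```bash
cat > l.py <<'E'
from h import *
c=cap('side');W=world(c);W0=world(pickle.load(open('side.pkl','rb')))
a=np.radians(12);ux=np.array([np.cos(a),np.sin(a)]);uy=np.array([-ux[1],ux[0]]);H=np.array([467.7,-203.5])+205*ux
def fit(W):
    d=(W[...,:2]-H)@ux; e=(W[...,:2]-H)@uy; z=W[...,2]
    m=(d>-225)&(d<-20)&(e>20)&(e<92)&(z>104)&(z<190)
    k=np.polyfit(-d[m],z[m],1)
    for _ in range(4):
        r=abs(z[m]-np.polyval(k,-d[m]))<5; k=np.polyfit(-d[m][r],z[m][r],1)
    return np.arctan(k[0]),k[1],r.sum()
print('now',fit(W),'start',fit(W0))
s=sense();print(s['time_s'],np.round(s['eef_pos'],1),np.round(s['force'],1),s['grip_width'])
cv2.imwrite('pics/lid.png',cv2.resize(c['image'][130:230,200:350],(798,532)))
E
python3 l.py
```

```text
now (np.float64(0.0639149395559822), np.float64(110.49196094119607), np.int64(593)) start (np.float64(-0.0025505353911112463), np.float64(110.58017032330221), np.int64(594))
17.2833 [ 470.2 -202.6  164.5] [-5.4 -1.8 -5.7] 0.10505516793777227
```

Seal has given way and the lid is at 0.066 rad (measured from depth, agrees with the handle rise). Continue to about 0.129.

move_arm(
  moves=[
    {"turn": [0,0,0],"translation": [0,0.22,-0.8],"hand": 0},
    {"turn": [0,0,0],"translation": [0,0.22,-0.8],"hand": 0},
    {"turn": [0,0,0],"translation": [0,0.22,-0.8],"hand": 0},
    {"turn": [0,0,0],"translation": [0,0.22,-0.8],"hand": 0},
    {"turn": [0,0,0],"translation": [0,0.22,-0.8],"hand": 0},
    {"turn": [0,0,0],"translation": [0,0.22,-0.8],"hand": 0},
    {"turn": [0,0,0],"translation": [0,0.22,-0.8],"hand": 0},
    {"turn": [0,0,0],"translation": [0,0.22,-0.8],"hand": 0},
    {"turn": [0,0,0],"translation": [0,0.22,-0.8],"hand": 0},
    {"turn": [0,0,0],"translation": [0,0.22,-0.8],"hand": 0},
  ],
)

```text
time_s: 18.12
eef_pos: [472.6, -202.0, 172.1]
ee_rot: [-0.002, 0.631, 0.776, 0.002]
force: [-3.4, -1.2, -7.7]
grip_width: 0.103
grip_force: 98.7
```

move_arm(
  moves=[
    {"turn": [0,0,0],"translation": [0,0.22,-0.8],"hand": 0},
    {"turn": [0,0,0],"translation": [0,0.22,-0.8],"hand": 0},
    {"turn": [0,0,0],"translation": [0,0.22,-0.8],"hand": 0},
    {"turn": [0,0,0],"translation": [0,0.22,-0.8],"hand": 0},
    {"turn": [0,0,0],"translation": [0,0.22,-0.8],"hand": 0},
    {"turn": [0,0,0],"translation": [0,0,0],"hand": 0},
    {"turn": [0,0,0],"translation": [0,0,0],"hand": 0},
  ],
)

```text
time_s: 18.7
eef_pos: [474.2, -201.7, 176.9]
ee_rot: [-0.001, 0.631, 0.776, 0.003]
force: [-4.9, 3.1, -3.7]
grip_width: 0.102
grip_force: 97.5
```

```bash
python3 l.py
```

```text
now (np.float64(0.12177214839755625), np.float64(110.42217384225988), np.int64(596)) start (np.float64(-0.0025505353911112463), np.float64(110.58017032330221), np.int64(594))
18.75 [ 474.2 -201.7  176.9] [-5.7  2.5 -3.9] 0.1038483841689496
```

View pics/lid.png

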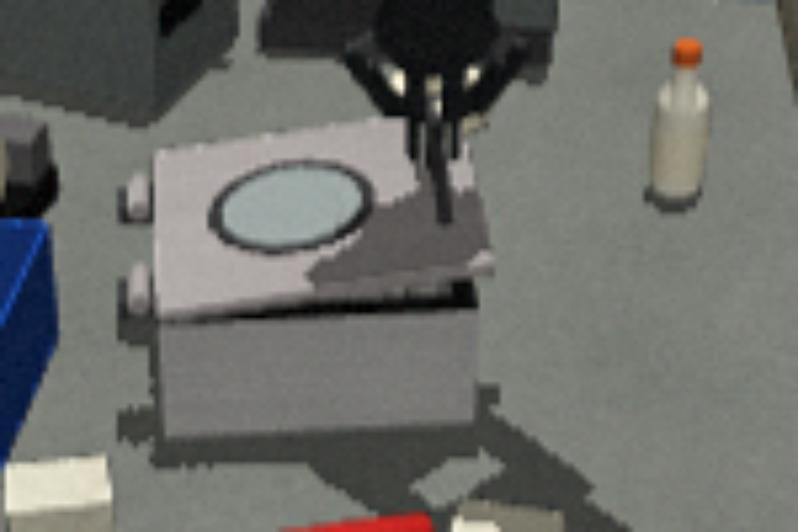

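The lid is ajar, with its gap visible at (460,290) and the fingers on the bar at (435,140). It sits at 29 mm, so add a small trim and settle.

move_arm(
  moves=[
    {"turn": [0,0,0],"translation": [0,0.2,-0.8],"hand": 0},
    {"turn": [0,0,0],"translation": [0,0,0],"hand": 0},
    {"turn": [0,0,0],"translation": [0,0,0],"hand": 0},
    {"turn": [0,0,0],"translation": [0,0,0],"hand": 0},
    {"turn": [0,0,0],"translation": [0,0,0],"hand": 0},
    {"turn": [0,0,0],"translation": [0,0,0],"hand": 0},
    {"turn": [0,0,0],"translation": [0,0,0],"hand": 0},
    {"turn": [0,0,0],"translation": [0,0,0],"hand": 0},
  ],
)

```text
time_s: 19.42
eef_pos: [474.5, -201.7, 177.7]
ee_rot: [-0.001, 0.631, 0.776, 0.003]
force: [-3.5, 3.9, -2.2]
grip_width: 0.101
grip_force: 97.6
```

```bash
python3 l.py; python3 - <<'E'
from h import *
W=world(cap('top'));m=(W[...,2]>94)&(W[...,2]<115)&(W[...,1]>180)&(W[...,1]<260)&(W[...,0]>380)&(W[...,0]<700)
n,l,s,_=cv2.connectedComponentsWithStats(m.astype(np.uint8))
for i in range(1,n): print(W[l==i].mean(0).round(1),s[i,4])
E
```

```text
now (np.float64(0.12558181268520902), np.float64(110.37133949422906), np.int64(597)) start (np.float64(-0.0025505353911112463), np.float64(110.58017032330221), np.int64(594))
19.4667 [ 474.5 -201.7  177.7] [-2.6  4.5 -1.9] 0.10067342866027541
[647.6 219.2 104.5] 38
[540.3 221.1 104.9] 35
[435.7 220.3 105.3] 36
```

The lid is at 0.128 rad (about 30 mm) and held steady. All three bottles are upright at cap height 105 mm in a row.

```bash
python3 -c "
from rig import finish_job
print(finish_job())"
```

```text
the job is handed in; nothing more can be done
None
```

I stood the fallen bottle upright in the middle of its lane tray, then broke the lid's seal with a slow pull; the gripper is still holding the lid about 30 mm ajar at the front edge. The job is handed in (about 19.5 s used); I saw no other bottles or objects disturbed, and the final judgement was not reported back.

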